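Fit the filter cartridge and set the filling valve

ROBOT

A 6-joint arm with a two-finger parallel gripper is mounted at the origin on the work surface. World frame = base frame: x ahead of the robot, y to its left, z up, the work surface at z = 0. Lengths are in m, angles in rad, forces in N, time in s.
With the tool pointing down it reaches from about 0.35 to 0.975 m from the base axis. Payload 4.9 kg.
Tool frame: the origin (TCP) lies midway between the tips of the shut fingers; the grasp point (between the pads) lies 19 mm behind it; z points along the fingers, y is the line along which they close (so a half turn about z gives the same grasp; the last joint's range is limited). The gripper opens to 85 mm and grips with 20 to 120 N. Pads are 22 mm wide; open, the fingers measure 114 mm over their backs; the gripper's body (76 mm by 85 mm) begins 54 mm behind the grasp point. The pads swing forward as they close: fully open they stand 13 mm farther back than shut.
Start: joints at [1.026, 0.053, 1.613, -0, 1.476, -0.119], TCP at [0.258, 0.569, 0.207] pointing down, gripper open.
Joint ranges: [-3.01, 3.01], [-1.01, 2.22], [0.06, 2.58], [-1.02, 4.17], [0.09, 2.62], [-3.14, 3.14]. Speed limits (rad/s): [2.57, 2.57, 3.14, 3.14, 3.14, 3.14].

INTERFACE

Orientations are given as a unit quaternion [w, x, y, z].
In Python, from plant import manip, cam, monitor gives the robot as it stands (manip), with the cameras (cam) and the readings (monitor).
- The arm moves only by the shell command python3 shift.py, which reads ROWS from standard input. ROWS is a JSON list of rows, 1 to 5 of them, each written [opening, [dx, dy, dz], [rx, ry, rz]]: the opening from 0.0 (shut) to 1.0 (fully open), then dx, dy, dz in m, then a rotation vector rx, ry, rz in rad; each row shifts and turns the commanded pose from where the row before left it, along the tool's axes as they then stand; what a row does not reach is not made up. A row lasts 1/8 s, in which the tool goes at most 0.0625 m and 0.188 rad, less where a joint would pass 70% of its speed; a pose out of reach is approached as far as the arm can. The fingers move at their own pace and stop on an object; the grip force is fixed at half the most. Time passes only in rows, so rows that do not move let the fingers close. It prints the time, the measured TCP pose, the force, the opening and the grip force at its end. Input that does not fit is refused with a message, and nothing moves.
- monitor.state(): the state, without advancing time (a new reading comes with each control period).
- cam.grab_frame(name): name is "scene" or "side" or "wrist"; returns the picture (420x560x3 uint8, red, green, blue); there is no depth.
- cam.camera_params(name): a dict with "intrinsics" (3x3 intrinsics, pixels), "xyz" and "orientation" of the camera in the world. Camera axes: x right, y down, z forward; pixel columns grow to the right and rows downward; lengths in m; the calibration is good to about 2 mm. A picture is of the moment at which its call begins: read the wrist's pose just before it. camera_params takes no time and is no camera call; for the wrist camera it gives the pose at the moment of the call.
- manip.job_done(): hands the job in; it is judged then, once.
The state is a dict: "time": time; "joint_pos": joint angles; "joint_vel": joint speeds; "joint_efforts": joint torques, N m; "tool_pos": TCP position; "tool_rot": TCP orientation; "contact_force": force on the tool from outside, world axes, zero at the start; "ft_torque": the same for the moment, N m; "gripper_width": opening from 0.0 (shut) to 1.0 (fully open); "grasp_force": force on a finger pad.
Only numpy, scipy, OpenCV 4.12 (cv2) and the standard library are available. Lean on these libraries where they do the work, as an engineer would, in place of code of your own. Each camera call takes 0.05 s, during which the arm holds its last target. There are 200 camera calls.

TASK

Get the air filling station on the charging bench ready: take the filter cartridge from its rest, push it down past the sprung jaw of the station's clip until it sits fully home in the forks with the jaw snapped back over it, and let go of it. Then take the handwheel's upright handle, turn the valve clockwise until it is closed against its stop, and back it off exactly two full turns anticlockwise. Finish still gripping the handle, with the wheel at rest; leave the other things on the bench alone.

Things in the scene. Friction and masses are not known exactly. Their poses are not given: they have to be found in the camera images.
- station: Fixed aluminium plate 130 x 400 x 8 mm carrying clip (+y half) and valve (-y half). Origin: centre of its underside; y along its length, z up. The clip's port blocks, 26 mm wide along x, faces 89 mm either side of clip_seat along y, reach 13 mm above clip_seat. A 75 mm high dial gauge (look only, no contact) stands at x = +40, y = 0 mm.
- clip_seat (a point): Centre of the cartridge when fully home, lying along the station's y; at (0, 85, 55) mm in the station frame, same axes. Forks 10 mm wide, 45 mm either side along y: 18 mm slots open to the top, floor 8 mm below this point, flared tips 20 mm above it. Between the forks fingers have free room down to the jaw's 8 mm pivot bar (along y at x = +10 mm, 35 mm below).
- jaw (a joint): Sprung jaw, rad: 0 shut, grows as it swings out to the station's +x, at most 0.4. Two claws 10 mm wide, 58 mm either side of clip_seat along y; sloped noses overhang the slots from +x, 11 to 30 mm above clip_seat. A cartridge pushed straight down spreads it about 0.15 rad with some 5 to 14 N; it then snaps shut over it.
- cartridge: Loose aluminium filter cartridge: a plain round rod 16 mm in diameter, 150 mm long, with a dark band near each end; both ends alike; about 90 g. Origin at its centre; its y axis runs along it. It starts lying level on the rest, centre about 39 mm above the bench.
- rest: Fixed grey stand carrying the cartridge at the start, to the left or the right of the station: base 60 x 120 x 6 mm, two V supports 10 mm wide at 50 mm either side of its middle along its y, up to 42 mm high. Origin: centre of its underside. Between the supports there is free room for fingers, down to the 6 mm base.
- valve (a joint): Opening of the valve, rad: 0 is closed on its stop, grows anticlockwise seen from above as it opens (6.283 a turn), to 25.1 at most. It starts somewhere from 0.3 to 1.25 turns open. Friction about 0.08 N m (about 2 N at the handle); it stays where it is left. The wheel turns level and does not rise.
- handle: Upright black handle of the handwheel, 18 mm in diameter and 50 mm tall, spinning freely on its pin, so the gripper need not turn as the wheel is cranked round. Origin: on its axis at mid-height, 113 mm above the bench; 45 mm from the wheel's axis. Its foot is 88 mm above the bench, the top of the wheel's rim (102 mm outside diameter) 79 mm above it.
- valve_axis (a point): Point on the wheel's vertical axis, at the height of the handle's middle (113 mm above the bench), at (0, -115, 113) mm in the station frame.
- charger: Bystander: loose black battery charger 100 x 140 x 50 mm, on the other side of the station from the rest. Origin: centre of its underside.
- battery: Bystander: loose battery pack 45 x 120 x 28 mm beyond the station. Origin: centre of its underside.
- bottle: Bystander: closed jar, 60 mm in diameter and 80 mm high, beyond the station. Origin: centre of its underside.

How it is judged:
By the outcome, as a careful person would: the job done as asked, in the order asked, and still so for the second after the job is handed in, while the arm keeps its last pose, push and grip.
It also fails if it takes over 69 s, if anything falls off the work surface, if the arm or the gripper's body presses on something with over 40 N, if the wrist force passes 120 N, or if a joint passes its speed limit or range.

## Working session

There is one attempt and no reset: what is moved stays moved. The work goes in short steps, Python scripts to look and compute and a shell command to move; the robot and the scene stay as the last step left them, time stands still between calls to the robot, and variables do not carry over. Pictures are saved under pics/ and viewed, at most 10 in all, crops included, and the job is handed in when it is done.

```bash
ls; mkdir -p pics; python3 - <<'E'
from plant import manip, cam, monitor
import cv2
print(monitor.state())
for n in("scene","side","wrist"):
    p=cam.camera_params(n); print(n,p)
    cv2.imwrite(f"pics/{n}0.png",cam.grab_frame(n)[:,:,::-1])
E
```

```text
pics
plant.py
shift.py
{'time': 0.0, 'joint_pos': array([ 1.02599421e+00,  5.33466715e-02,  1.61432243e+00,  1.44770504e-05,
        1.47600127e+00, -1.19027331e-01]), 'joint_vel': array([-0.00060801,  0.00070059, -0.00015465,  0.00081979,  0.00165916,
        0.00078842]), 'joint_efforts': array([ 1.23117476e-03, -3.93671143e+01, -3.70178354e+01, -6.48809373e-05,
        6.86677377e-03, -3.58735360e-05]), 'tool_pos': array([0.25779457, 0.56860327, 0.20525241]), 'tool_rot': array([-3.45328837e-04,  2.11283548e-01,  9.77424259e-01, -9.79812085e-04]), 'contact_force': array([-0.11664616, -0.67156457,  0.07972401]), 'ft_torque': array([0.02068391, 0.01281038, 0.03671638]), 'grasp_force': 0.0, 'gripper_width': 0.9972345373943388}
scene {'intrinsics': array([[472.46189011,   0.        , 279.0373786 ],
       [  0.        , 472.46189011, 207.50980325],
       [  0.        ,   0.        ,   1.        ]]), 'xyz': array([1.13159727, 0.16370669, 0.93305996]), 'orientation': array([-0.16793158,  0.55746048,  0.78043009, -0.2279598 ])}
side {'intrinsics': array([[411.11243213,   0.        , 286.45150538],
       [  0.        , 411.11243213, 211.23791544],
       [  0.        ,   0.        ,   1.        ]]), 'xyz': array([0.50566512, 0.71374997, 0.69996829]), 'orientation': array([ 0.02270523, -0.06392824,  0.8983567 , -0.43399642])}
wrist {'intrinsics': array([[289.47473733,   0.        , 279.38855408],
       [  0.        , 289.47473733, 210.63396285],
       [  0.        ,   0.        ,   1.        ]]), 'xyz': array([0.19622441, 0.59617238, 0.37202791]), 'orientation': array([0.1135285 , 0.83305915, 0.53652517, 0.07255677])}
```

View pics/scene0.png

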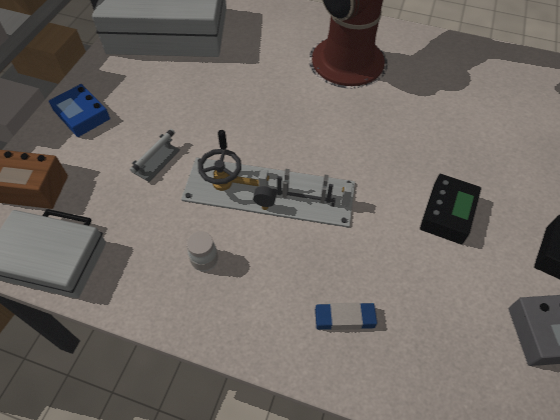

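View pics/side0.png

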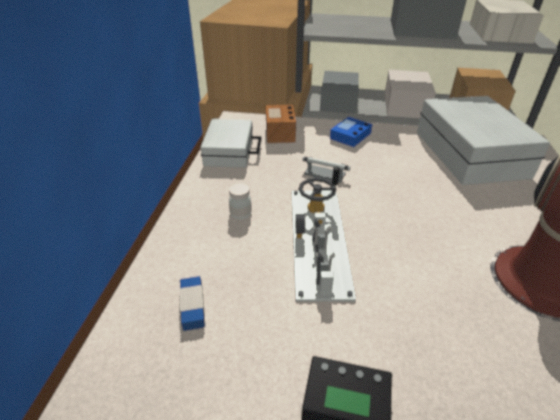

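Scene view: station centre ~(270,195), with the clip towards the right (+y) and the handwheel at (220,165), its handle at (222,140). The rest with the cartridge is at about (155,155), the charger at (450,208), the jar at (202,250) and the battery at (346,316). The side view shows the same station at ~(320,240) and the rest at (325,170). I'll enlarge both views to measure.

```bash
cat > h.py <<'E'
import numpy as np, cv2
from scipy.spatial.transform import Rotation as R
from plant import manip, cam, monitor
def Rq(q): return R.from_quat(np.r_[q[1:],q[0]])
def ray(p,uv):
    d=np.linalg.inv(p["intrinsics"])@np.r_[uv,1.]
    d=Rq(p["orientation"]).apply(d); return np.array(p["xyz"]),d/np.linalg.norm(d)
def atz(p,uv,z):
    o,d=ray(p,uv); return o+d*(z-o[2])/d[2]
def tri(rs):
    A=0;b=0
    for o,d in rs:
        P=np.eye(3)-np.outer(d,d); A=A+P; b=b+P@o
    x=np.linalg.solve(A,b); return x,[float(np.linalg.norm(np.cross(x-o,d))) for o,d in rs]
def proj(p,X):
    c=Rq(p["orientation"]).inv().apply(np.atleast_2d(X)-p["xyz"]); u=c@p["intrinsics"].T
    return u[:,:2]/u[:,2:]
E
python3 - <<'E'
import cv2
a=cv2.imread("pics/scene0.png")[120:240,125:365]; b=cv2.imread("pics/side0.png")[145:310,270:370]
cv2.imwrite("pics/sc1.png",cv2.resize(a,(720,360),interpolation=cv2.INTER_CUBIC))
cv2.imwrite("pics/si1.png",cv2.resize(b,(360,594),interpolation=cv2.INTER_CUBIC))
E
```

```text
(no output)
```

View pics/sc1.png

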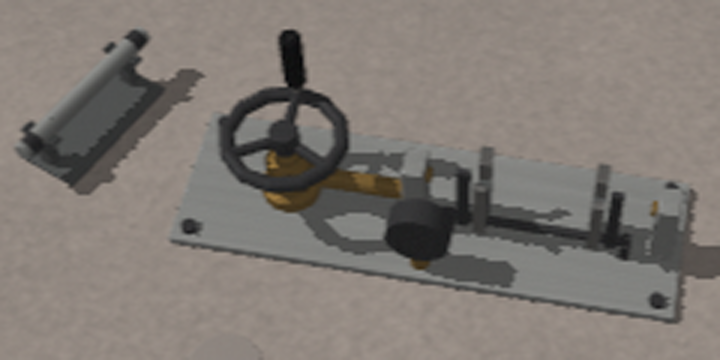

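View pics/si1.png

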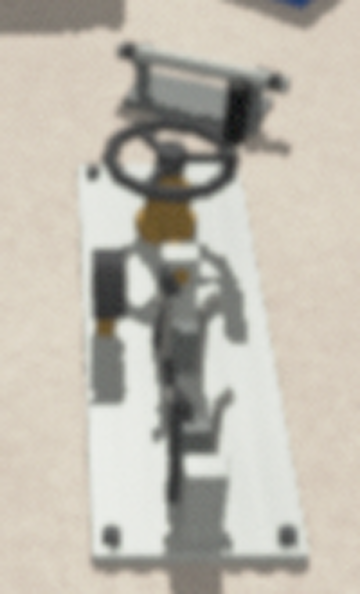

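Scene crop (3x): plate corners (213,112), (172,238), (678,318), (690,188). Cartridge ends (137,38) and (28,132). Handle top (289,35), foot (294,85). Hub (285,132). 
Side crop (3.6x): plate corners (80,168), (93,556), (306,556). Cartridge ends (127,50), (280,83). The handle is the black object at (238,112), in front of the rest.

```bash
python3 - <<'E'
from h import *
S=cam.camera_params("scene");D=cam.camera_params("side")
s=lambda u,v:((u+.5)/3+124.5,(v+.5)/3+119.5)
d=lambda u,v:((u+.5)/3.6+269.5,(v+.5)/3.6+144.5)
pts=[((-65,-200),S,s(213,112)),((65,-200),S,s(172,238)),((65,200),S,s(678,316)),((-65,200),S,s(690,188)),
((65,-200),D,d(80,168)),((65,200),D,d(93,556)),((-65,200),D,d(306,556))]
W=[]
for l,c,uv in pts:
    w=atz(c,uv,.008); W.append(w[:2]); print(l,w.round(4))
L=np.array([p[0] for p in pts])/1000.;W=np.array(W)
lc=L-L.mean(0);wc=W-W.mean(0)
th=np.arctan2((lc[:,0]*wc[:,1]-lc[:,1]*wc[:,0]).sum(),(lc*wc).sum())
M=np.array([[np.cos(th),-np.sin(th)],[np.sin(th),np.cos(th)]]);t=W.mean(0)-M@L.mean(0)
print("yaw",th,"t",t,"res",(W-(L@M.T+t)).round(4).tolist())
print("seat",M@[0,.085]+t,"axis",M@[0,-.115]+t)
print("A",tri([ray(S,s(137,38)),ray(D,d(280,83))]),"B",tri([ray(S,s(28,132)),ray(D,d(127,50))]))
print("hub",tri([ray(S,s(285,132)),ray(D,d(172,156))]))
print("hmid",tri([ray(S,s(291,60)),ray(D,d(238,112))]), atz(S,s(289,35),.138),atz(S,s(294,85),.088))
E
```

```text
(-65, -200) [ 0.4886 -0.2675  0.008 ]
(65, -200) [ 0.6149 -0.2456  0.008 ]
(65, 200) [0.5544 0.1477 0.008 ]
(-65, 200) [0.4343 0.1275 0.008 ]
(65, -200) [ 0.6097 -0.244   0.008 ]
(65, 200) [0.5532 0.1452 0.008 ]
(-65, 200) [0.428  0.1267 0.008 ]
yaw 0.14714821443727796 t [ 0.52116749 -0.05962718] res [[0.0024, -0.0005], [0.0001, 0.0023], [-0.0018, -0.0001], [0.0068, -0.0012], [-0.005, 0.004], [-0.0029, -0.0025], [0.0004, -0.002]]
seat [0.50870498 0.02445424] axis [ 0.53802853 -0.1733844 ]
A (array([ 0.45639679, -0.34707882,  0.03781399]), [0.0011114155111189652, 0.0011114155111189815]) B (array([ 0.58406964, -0.37739562,  0.0436629 ]), [0.004013031659606738, 0.00401303165960675])
hub (array([ 0.5350252 , -0.1761773 ,  0.07517938]), [0.00011832271932225796, 0.00011832271932220371])
hmid (array([ 0.49160774, -0.18611055,  0.1101215 ]), [0.0018956051827531363, 0.0018956051827532445]) [ 0.49323918 -0.18377651  0.138     ] [ 0.49929193 -0.18222737  0.088     ]
```

```bash
cat >> h.py <<'E'
def T(): 
    s=monitor.state(); return s,np.array(s["tool_pos"]),Rq(s["tool_rot"])
def go(X,phi=None):
    """tool-axes displacement to reach X; tool-yaw change (about tool z, +z down) for tool x heading phi"""
    s,p,r=T(); x=r.apply([1,0,0]); h=np.arctan2(x[1],x[0])
    print("t",round(s["time"],2),"p",p.round(4),"head",round(h,3),"d",r.inv().apply(np.array(X)-p).round(4),
      "rz",None if phi is None else round(float(-((phi-h+np.pi)%(2*np.pi)-np.pi)),4),"zax",r.apply([0,0,1]).round(4))
E
python3 - <<'E'
from h import *
S=cam.camera_params("scene");Wc=cam.camera_params("wrist")
s=lambda u,v:((u+.5)/3+124.5,(v+.5)/3+119.5)
a=atz(S,s(137,38),.039);b=atz(S,s(28,132),.039);print(a,b,np.hypot(*(a-b)[:2]),np.arctan2(*(a-b)[1::-1]))
q,p,r=T();c=atz(Wc,(280,210),.04);print("axis hit rel tcp",r.inv().apply(c-p))
m=(a+b)/2; go([m[0],m[1],.25],np.arctan2(*(a-b)[1::-1]))
E
```

```text
[ 0.45854028 -0.34552627  0.039     ] [ 0.57707811 -0.38361955  0.039     ] 0.1245082956311696 2.83065675626166
axis hit rel tcp [-0.02381445  0.00028068  0.16549144]
t 0.15 p [0.2579 0.5687 0.2055] head 2.716 d [-0.6222 -0.7427 -0.0434] rz -0.1148 zax [-9.0e-04 -1.4e-03 -1.0e+00]
```

```bash
echo '[[1,[-0.03,-0.036,-0.03],[0,0,0]],[1,[-0.03,-0.036,-0.03],[0,0,0]],[1,[-0.038,-0.046,-0.01],[0,0,0]],[1,[-0.038,-0.046,0],[0,0,0]],[1,[-0.038,-0.046,0],[0,0,0]]]' | python3 shift.py
echo '[[1,[-0.04,-0.047,0],[0,0,0]],[1,[-0.04,-0.047,0],[0,0,0]],[1,[-0.04,-0.047,0],[0,0,0]],[1,[-0.04,-0.047,0],[0,0,0]],[1,[-0.04,-0.047,0],[0,0,0]]]' | python3 shift.py
echo '[[1,[-0.04,-0.047,0],[0,0,0]],[1,[-0.04,-0.047,0],[0,0,0]],[1,[-0.04,-0.047,0],[0,0,0]],[1,[-0.04,-0.047,0],[0,0,0]],[1,[-0.02,-0.047,0.02],[0,0,-0.115]]]' | python3 shift.py
echo '[[1,[0,0,0],[0,0,0]],[1,[0,0,0],[0,0,0]]]' | python3 shift.py
python3 - <<'E'
from h import *
import pickle
go([.518,-.365,.15],2.83)
c=cam.camera_params("wrist");im=cam.grab_frame("wrist")[:,:,::-1]
cv2.imwrite("pics/w1.png",im);pickle.dump(c,open("w1.pkl","wb"))
E
```

```text
time: 0.78
tool_pos: [0.33, 0.3043, 0.2765]
tool_rot: [0.0, 0.211, 0.977, 0.0]
contact_force: [0.7, -0.9, 1.2]
gripper_width: 1.003
grasp_force: 0.0
time: 1.4
tool_pos: [0.415, 0.0075, 0.2764]
tool_rot: [0.0, 0.211, 0.977, 0.0]
contact_force: [1.0, 1.7, 0.4]
gripper_width: 0.999
grasp_force: 0.0
time: 2.02
tool_pos: [0.4829, -0.2818, 0.2576]
tool_rot: [0.001, 0.153, 0.988, -0.001]
contact_force: [0.3, 0.0, 0.3]
gripper_width: 0.999
grasp_force: 0.0
time: 2.28
tool_pos: [0.4816, -0.2786, 0.2562]
tool_rot: [-0.0, 0.155, 0.988, 0.0]
contact_force: [-0.2, 0.0, 0.9]
gripper_width: 1.001
grasp_force: 0.0
t 2.27 p [ 0.4816 -0.2786  0.2562] head 2.83 d [-0.0612 -0.0712  0.1061] rz 0.0 zax [-5.e-04  9.e-04 -1.e+00]
```

View pics/w1.png

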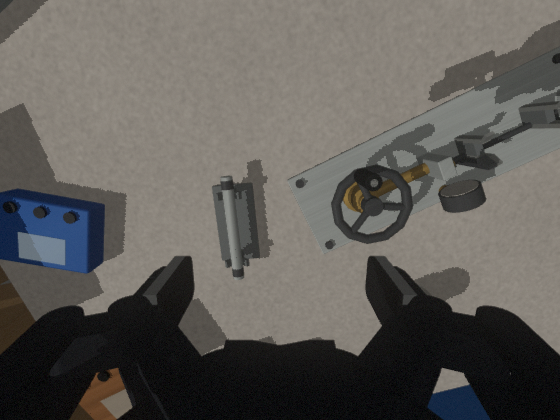

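Wrist view: cartridge ends at (226,176) and (238,277), handle top at (376,183), hub (372,207). The station plate's left corners are (288,180) and (329,250), and its upper edge runs to about (556,50).

```bash
python3 - <<'E'
from h import *
import pickle
c=pickle.load(open("w1.pkl","rb"));S=cam.camera_params("scene");D=cam.camera_params("side")
s=lambda u,v:((u+.5)/3+124.5,(v+.5)/3+119.5)
d=lambda u,v:((u+.5)/3.6+269.5,(v+.5)/3.6+144.5)
print("A",tri([ray(S,s(137,38)),ray(D,d(280,83)),ray(c,(226.5,177))]),"B",tri([ray(S,s(28,132)),ray(D,d(127,50)),ray(c,(238,277))]))
a=atz(c,(226.5,177),.039);b=atz(c,(238,277),.039);print(a,b,np.hypot(*(a-b)[:2]),np.arctan2(*(a-b)[1::-1]),(a+b)/2)
m=(a+b)/2
print("hub",tri([ray(S,s(285,132)),ray(D,d(172,156)),ray(c,(372,207))]))
print("corners",atz(c,(288,180),.008),atz(c,(328,250),.008))
go([m[0],m[1],.13],np.arctan2(*(a-b)[1::-1]))
E
```

```text
A (array([ 0.4551058 , -0.34583832,  0.0376062 ]), [0.0021674335206482978, 0.0018326141744867276, 0.003129832526840492]) B (array([ 0.58713947, -0.37488792,  0.04801245]), [0.004189435681086222, 0.00564412828222163, 0.004411181633367897])
[ 0.45248989 -0.34352175  0.039     ] [ 0.59597804 -0.37966596  0.039     ] 0.1479704403067324 2.894829545896146 [ 0.52423396 -0.36159386  0.039     ]
hub (array([ 0.53676049, -0.17612979,  0.07644579]), [0.0008758074806976342, 0.0020476409997783884, 0.002735667312201138])
corners [ 0.4867419  -0.26738109  0.008     ] [ 0.60981895 -0.24123792  0.008     ]
t 2.33 p [ 0.482  -0.2782  0.2569] head 2.831 d [-0.0657 -0.0665  0.1269] rz -0.0638 zax [ 5.e-04  1.e-04 -1.e+00]
```

```bash
echo '[[1,[-0.033,-0.033,0.02],[0,0,-0.064]],[1,[-0.033,-0.0335,0.03],[0,0,0]],[1,[0,0,0.05],[0,0,0]],[1,[0,0,0.05],[0,0,0]],[1,[0,0,0],[0,0,0]]]' | python3 shift.py
python3 - <<'E'
from h import *
go([.5242,-.3616,.020],2.895)
c=cam.camera_params("wrist");im=cam.grab_frame("wrist")[:,:,::-1]
cv2.imwrite("pics/w2.png",im)
print(proj(c,np.array([[.4525,-.3435,.039],[.596,-.3797,.039],[.5242,-.3616,.039]])).round(1))
E
```

```text
time: 2.95
tool_pos: [0.5248, -0.3574, 0.102]
tool_rot: [-0.004, 0.122, 0.992, 0.003]
contact_force: [0.0, -0.0, 0.8]
gripper_width: 0.996
grasp_force: 0.0
t 2.95 p [ 0.5248 -0.3574  0.102 ] head 2.896 d [-0.0011 -0.0046  0.082 ] rz 0.0014 zax [-0.0069  0.0062 -1.    ]
[[274.3 123. ]
 [274.9 295.9]
 [274.6 216.3]]
```

View pics/w2.png

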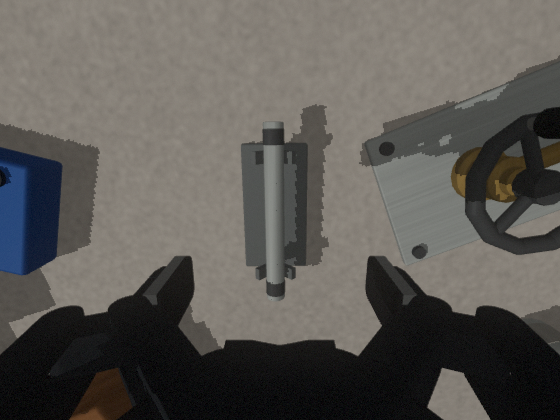

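The cartridge ends appear at (273,122) and (276,299), against predictions of (274,123) and (275,296). The pose is good to about 1 mm, so I'll go down and grip.

```bash
echo '[[1,[-0.001,-0.001,0.04],[0,0,0]],[1,[-0.001,-0.001,0.03],[0,0,0.008]],[1,[0,0,0.010],[0,0,0]],[1,[0,0,0],[0,0,0]]]' | python3 shift.py
python3 -c "
from h import *
go([.5242,-.3616,.020],2.887)"
```

```text
time: 3.5
tool_pos: [0.5296, -0.364, 0.0287]
tool_rot: [0.001, 0.127, 0.992, -0.001]
contact_force: [-0.4, -0.6, 0.3]
gripper_width: 1.0
grasp_force: 0.0
t 3.5 p [ 0.5296 -0.364   0.0287] head 2.887 d [0.0058 0.0009 0.0087] rz 0.0004 zax [ 0.0021 -0.0019 -1.    ]
```

```bash
echo '[[1,[0.005,0.001,0.008],[0,0,0]],[0.0,[0,0,0],[0,0,0]],[0.0,[0,0,0],[0,0,0]],[0.0,[0,0,0],[0,0,0]],[0.0,[0,0,0],[0,0,0]]]' | python3 shift.py
python3 -c "
from h import *
go([.5242,-.3616,.020],2.887)"
```

```text
time: 4.12
tool_pos: [0.5239, -0.3614, 0.0187]
tool_rot: [0.0, 0.127, 0.992, -0.0]
contact_force: [-0.2, -0.4, 1.2]
gripper_width: 0.143
grasp_force: 11.8
t 4.12 p [ 0.5239 -0.3614  0.0187] head 2.887 d [-0.0003 -0.0002 -0.0013] rz -0.0002 zax [ 2.e-04 -3.e-04 -1.e+00]
```

```bash
echo '[[0,[0,0,-0.04],[0,0,0]],[0,[0,0,-0.05],[0,0,0]],[0,[0,0,-0.05],[0,0,0]],[0,[0,0,-0.05],[0,0,0]],[0,[0,0,0],[0,0,0.18]]]' | python3 shift.py
echo '[[0,[0,0,0],[0,0,0.18]],[0,[0,0,0],[0,0,0.18]],[0,[0,0,0],[0,0,0.18]],[0,[0,0,0],[0,0,0.18]],[0,[0,0,0],[0,0,0.18]]]' | python3 shift.py
python3 -c "
from h import *
go([.52,-.09,.21],1.718)"
```

```text
time: 4.75
tool_pos: [0.5262, -0.3632, 0.2154]
tool_rot: [0.005, 0.218, 0.976, -0.003]
contact_force: [0.1, -0.7, -1.2]
gripper_width: 0.094
grasp_force: 47.2
time: 5.38
tool_pos: [0.5237, -0.361, 0.2081]
tool_rot: [-0.0, 0.621, 0.784, 0.0]
contact_force: [-0.5, -0.0, -1.1]
gripper_width: 0.098
grasp_force: 47.4
t 5.38 p [ 0.5237 -0.361   0.2081] head 1.801 d [ 0.2647  0.0582 -0.0018] rz 0.0829 zax [-5.e-04  5.e-04 -1.e+00]
```

```bash
echo '[[0,[0.05,0.012,0],[0,0,0.083]],[0,[0.055,0.012,0],[0,0,0]],[0,[0.055,0.012,0],[0,0,0]],[0,[0.055,0.012,0],[0,0,0]],[0,[0.04,0.01,0],[0,0,0]]]' | python3 shift.py
echo '[[0,[0,0,0],[0,0,0]],[0,[0,0,0],[0,0,0]]]' | python3 shift.py
python3 - <<'E'
from h import *
import pickle
go([.5087,.0245,.15],1.718)
c=cam.camera_params("wrist");im=cam.grab_frame("wrist")[:,:,::-1]
cv2.imwrite("pics/w3.png",im);cv2.imwrite("pics/w3b.png",cv2.resize(im,(800,600),interpolation=cv2.INTER_CUBIC));pickle.dump(c,open("w3.pkl","wb"))
E
```

```text
time: 6.0
tool_pos: [0.5377, -0.0979, 0.2083]
tool_rot: [-0.0, 0.651, 0.759, 0.0]
contact_force: [-0.0, 0.0, -1.3]
gripper_width: 0.095
grasp_force: 47.3
time: 6.25
tool_pos: [0.5379, -0.1004, 0.2083]
tool_rot: [0.0, 0.651, 0.759, -0.0]
contact_force: [-0.5, 0.1, -1.8]
gripper_width: 0.096
grasp_force: 47.3
t 6.25 p [ 0.5379 -0.1004  0.2083] head 1.724 d [ 0.1279 -0.0098  0.0583] rz 0.0061 zax [-3.e-04 -4.e-04 -1.e+00]
```

View pics/w3b.png

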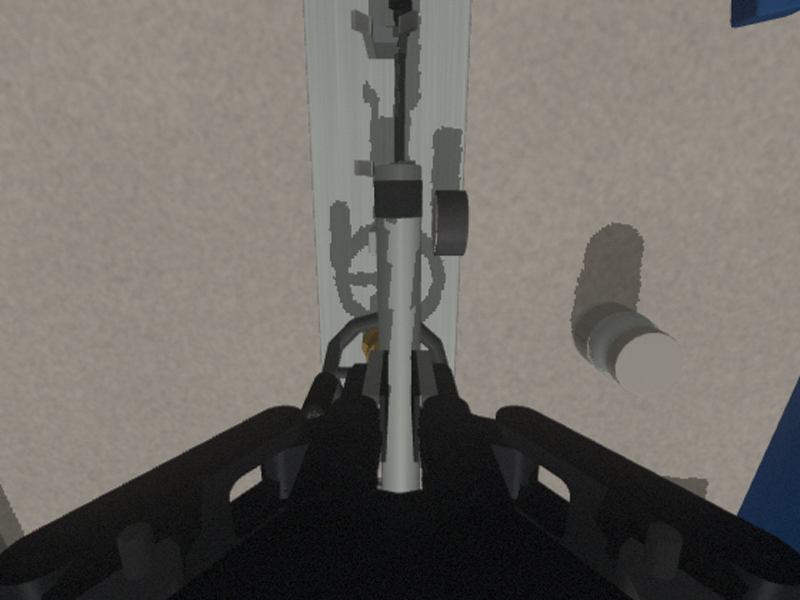

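The wrist view shows the rod held level and centred at column ~400/800, with the fork slots towards (385,30). The handle is at (325,395). I'll move closer over the clip and measure it relative to the rod.

```bash
echo '[[0,[0.022,-0.003,0.015],[0,0,0.006]],[0,[0.023,-0.003,0.02],[0,0,0]],[0,[0.023,-0.004,0.02],[0,0,0]],[0,[0,0,0],[0,0,0]],[0,[0,0,0],[0,0,0]]]' | python3 shift.py
python3 - <<'E'
from h import *
import pickle
go([.5087,.0245,.15],1.718)
c=cam.camera_params("wrist");im=cam.grab_frame("wrist")[:,:,::-1]
cv2.imwrite("pics/w4.png",im);pickle.dump(c,open("w4.pkl","wb"))
print(proj(c,[[.5087,.0245,.055]]))
a=cv2.resize(im[0:200,180:380],(600,600),interpolation=cv2.INTER_CUBIC)
cv2.imwrite("pics/w4b.png",a)
E
```

```text
time: 6.92
tool_pos: [0.5187, -0.0357, 0.1543]
tool_rot: [0.001, 0.654, 0.757, 0.0]
contact_force: [-1.3, 0.4, -1.1]
gripper_width: 0.097
grasp_force: 47.3
t 6.92 p [ 0.5187 -0.0357  0.1543] head 1.716 d [ 0.061  -0.0011  0.0042] rz -0.0015 zax [ 1.1e-03 -7.0e-04 -1.0e+00]
[[278.14870046 137.48546812]]
```

View pics/w4b.png

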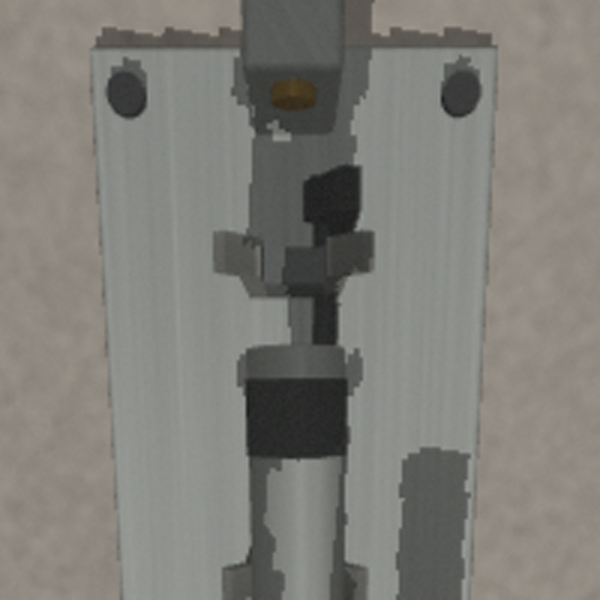

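Clip view (3x crop, offset 180,0): the +y fork tips leave a slot centred at crop column ~294 and the rod is centred at ~297, so it needs about 1 mm in -x, which agrees with the estimate. The port block's upper front edge is at row 65, and the plate's +y corners are at (95,47) and (495,47).

```bash
python3 - <<'E'
from h import *
import pickle
c=pickle.load(open("w4.pkl","rb"))
k=lambda u,v:((u+.5)/3+179.5,(v+.5)/3-.5)
th=.1471;M=np.array([[np.cos(th),-np.sin(th)],[np.sin(th),np.cos(th)]]);t=np.array([.50870,.02445])
for n,uv,z in[("port edge 89",k(292.5,65),.068),("fork tip far 50",k(294,231),.075),("fork tip near 40",k(294,275),.075),("corner -65,115",k(93,47),.008),("corner 65,115",k(496,47),.008),("lowL -65",k(121,580),.008),("rod end at z.173",k(297,347),.177)]:
    w=atz(c,uv,z); print(n,w.round(4),"rel seat",(M.T@(w[:2]-t)).round(4))
go([.5087,.0245,.115],1.718)
E
```

```text
port edge 89 [0.4956 0.1102 0.068 ] rel seat [-0.0004  0.0868]
fork tip far 50 [0.5017 0.0705 0.075 ] rel seat [-0.0002  0.0466]
fork tip near 40 [0.5032 0.06   0.075 ] rel seat [-0.0002  0.0359]
corner -65,115 [0.4296 0.1249 0.008 ] rel seat [-0.0635  0.111 ]
corner 65,115 [0.5552 0.1433 0.008 ] rel seat [0.0634 0.1108]
lowL -65 [ 0.4538 -0.0446  0.008 ] rel seat [-0.0645 -0.0603]
rod end at z.173 [0.5074 0.0374 0.177 ] rel seat [0.0007 0.013 ]
t 6.97 p [ 0.519  -0.0357  0.1547] head 1.716 d [ 0.0611 -0.0015  0.0396] rz -0.0016 zax [ 1.9e-03 -8.0e-04 -1.0e+00]
```

```bash
echo '[[0,[0.028,-0.001,0],[0,0,-0.0015]],[0,[0.0295,0,0],[0,0,0]],[0,[0,0,0.02],[0,0,0]],[0,[0,0,0.02],[0,0,0]],[0,[0,0,0],[0,0,0]]]' | python3 shift.py
echo '[[0,[0,0,0],[0,0,0]],[0,[0,0,0],[0,0,0]]]' | python3 shift.py
python3 -c "
from h import *
go([.5089,.0210,.036],1.718);print(T()[0]['contact_force'])"
```

```text
time: 7.6
tool_pos: [0.5067, 0.0216, 0.1104]
tool_rot: [-0.002, 0.653, 0.757, -0.002]
contact_force: [0.5, 0.0, -0.8]
gripper_width: 0.098
grasp_force: 47.3
time: 7.85
tool_pos: [0.5092, 0.0219, 0.1143]
tool_rot: [0.001, 0.653, 0.757, 0.0]
contact_force: [0.4, 0.5, 0.0]
gripper_width: 0.097
grasp_force: 47.3
t 7.85 p [0.5092 0.0219 0.1143] head 1.719 d [-0.0008 -0.0006  0.0783] rz 0.0007 zax [ 1.3e-03 -2.0e-04 -1.0e+00]
[0.43293422 0.4506414  0.01269812]
```

```bash
echo '[[0,[-0.0005,-0.0005,0.018],[0,0,0]],[0,[0,0,0.016],[0,0,0]],[0,[0,0,0.006],[0,0,0]],[0,[0,0,0.005],[0,0,0]],[0,[0,0,0.005],[0,0,0]]]' | python3 shift.py
echo '[[0,[0,0,0.005],[0,0,0]],[0,[0,0,0.004],[0,0,0]],[0,[0,0,0],[0,0,0]]]' | python3 shift.py
python3 -c "
from h import *
go([.5089,.0210,.036],1.718)"
```

```text
time: 8.48
tool_pos: [0.5084, 0.0218, 0.0635]
tool_rot: [0.0, 0.653, 0.758, 0.0]
contact_force: [0.5, -1.3, -0.4]
gripper_width: 0.101
grasp_force: 47.3
time: 8.85
tool_pos: [0.5079, 0.0216, 0.0545]
tool_rot: [-0.0, 0.653, 0.758, -0.0]
contact_force: [-2.5, -0.6, 0.3]
gripper_width: 0.097
grasp_force: 48.9
t 8.85 p [0.5079 0.0216 0.0545] head 1.719 d [-0.0007  0.0009  0.0185] rz 0.0013 zax [-7.e-04 -4.e-04 -1.e+00]
```

```bash
echo '[[0,[0,0,0.005],[0,0,0]],[0,[0,0,0.005],[0,0,0]],[0,[0,0,0],[0,0,0]]]' | python3 shift.py
echo '[[0,[0,0,0.005],[0,0,0]],[0,[0,0,0.002],[0,0,0]],[0,[0,0,0],[0,0,0]]]' | python3 shift.py
python3 -c "
from h import *
go([.5089,.0210,.036],1.718)"
```

```text
time: 9.22
tool_pos: [0.5087, 0.0217, 0.0445]
tool_rot: [0.001, 0.653, 0.758, 0.0]
contact_force: [0.5, 0.0, 1.2]
gripper_width: -0.003
grasp_force: 0.5
time: 9.6
tool_pos: [0.5088, 0.0219, 0.038]
tool_rot: [0.0, 0.653, 0.758, 0.0]
contact_force: [-0.9, 0.2, 4.7]
gripper_width: -0.0
grasp_force: 2.5
t 9.6 p [0.5088 0.0219 0.038 ] head 1.719 d [-0.0009  0.      0.002 ] rz 0.0012 zax [ 1.1e-03  4.0e-04 -1.0e+00]
```

```bash
python3 - <<'E'
from h import *
w=cam.grab_frame("wrist")[:,:,::-1];s=cam.grab_frame("scene")[:,:,::-1];d=cam.grab_frame("side")[:,:,::-1]
o=np.zeros((600,800,3),np.uint8)
o[:300,:400]=cv2.resize(w,(400,300),interpolation=cv2.INTER_AREA)
o[:300,400:]=cv2.resize(s[140:230,240:360],(400,300),interpolation=cv2.INTER_CUBIC)
o[300:,:400]=cv2.resize(d[195:300,270:410],(400,300),interpolation=cv2.INTER_CUBIC)
o[300:,400:]=cv2.resize(w[60:285,130:430],(400,300),interpolation=cv2.INTER_CUBIC)
cv2.imwrite("pics/m1.png",o)
for n,i in zip("wsd",(w,s,d)): cv2.imwrite(f"pics/m1{n}.png",i)
E
```

```text
(no output)
```

View pics/m1.png

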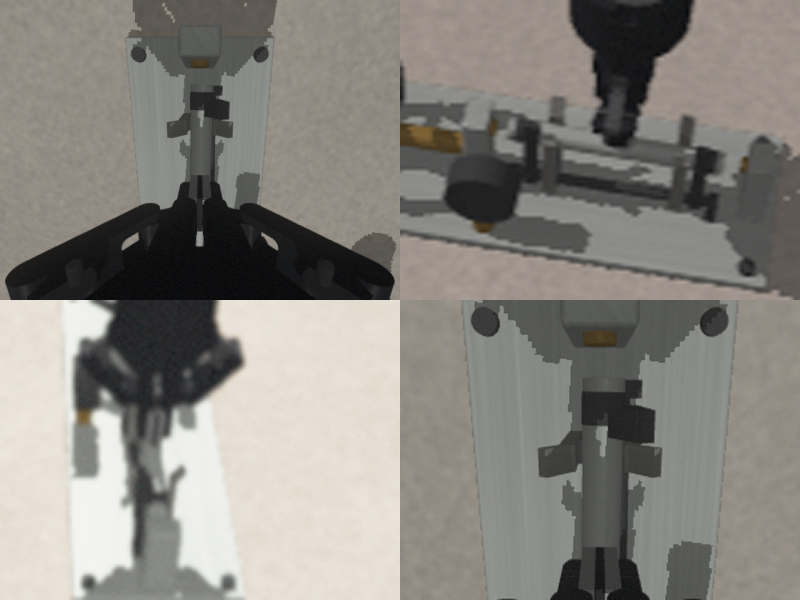

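The montage shows the rod lying in the fork slots, with the dark claw at (635,415) overlapping its right side. The rod slid in the pads as the jaw snapped. I'll check the rod's height numerically from its apparent width and end position.

```bash
python3 - <<'E'
from h import *
c=cam.camera_params("wrist");s,p,r=T()
k=lambda x,y:(130+(x-400)*.75,60+(y-300)*.75)
Rc=Rq(c["orientation"])
for y in (470,490,510,530):
    pass
im=cv2.cvtColor(cv2.imread("pics/m1w.png"),cv2.COLOR_BGR2GRAY)
for v in(180,195,210,225): print(v,im[v,256:306].tolist())
for z in (.055,.06,.065,.075):
    y=np.array([[np.cos(.147),-np.sin(.147)],[np.sin(.147),np.cos(.147)]])
    def W(l): return np.r_[y@[l[0],l[1]]+[.5089,.0210],l[2]]
    q=proj(c,[W((-.008,.02,z)),W((.008,.02,z)),W((-.008,.035,z)),W((.008,.035,z)),W((0,.075,z+.008)),W((0,.075,z-.008))]); print(z,q.round(1).tolist())
E
```

```text
180 [62, 62, 61, 68, 68, 62, 52, 54, 55, 57, 58, 72, 72, 75, 79, 78, 80, 81, 84, 81, 85, 86, 89, 89, 89, 90, 92, 93, 91, 88, 86, 87, 85, 85, 83, 82, 79, 79, 78, 73, 68, 56, 59, 66, 67, 62, 61, 61, 58, 61]
195 [106, 141, 140, 143, 144, 145, 144, 140, 139, 135, 100, 72, 73, 77, 78, 81, 82, 83, 84, 84, 84, 86, 87, 89, 91, 90, 92, 89, 87, 89, 85, 87, 85, 84, 84, 80, 79, 80, 75, 74, 62, 54, 50, 49, 58, 116, 139, 138, 138, 138]
210 [91, 89, 92, 92, 90, 91, 92, 87, 88, 89, 77, 74, 75, 77, 77, 79, 82, 82, 84, 85, 87, 87, 88, 90, 88, 91, 93, 91, 88, 86, 87, 84, 85, 83, 82, 82, 80, 75, 75, 70, 58, 55, 55, 52, 51, 89, 88, 87, 87, 87]
225 [141, 142, 141, 142, 138, 91, 92, 92, 89, 87, 76, 75, 77, 75, 79, 82, 82, 83, 84, 85, 87, 88, 90, 91, 90, 90, 92, 90, 87, 84, 86, 84, 83, 81, 82, 80, 78, 76, 72, 65, 55, 55, 53, 47, 56, 87, 88, 88, 97, 138]
0.055 [[265.2, 222.2], [294.7, 222.2], [264.8, 195.2], [295.1, 195.2], [280.1, 114.8], [280.0, 116.4]]
0.06 [[264.7, 225.1], [295.2, 225.1], [264.3, 197.3], [295.6, 197.3], [280.1, 114.2], [280.0, 115.9]]
0.065 [[264.3, 228.2], [295.7, 228.2], [263.9, 199.5], [296.2, 199.5], [280.2, 113.6], [280.1, 115.4]]
0.075 [[263.2, 235.0], [296.8, 235.0], [262.8, 204.5], [297.4, 204.5], [280.3, 112.1], [280.1, 114.3]]
```

Rod width is 29.8 px against 30 px expected at seat height, so the rod sits level at z ≈ 0.055. Opening the gripper.

```bash
echo '[[0.4,[0,0,0],[0,0,0]],[1,[0,0,0],[0,0,0]],[1,[0,0,0],[0,0,0]],[1,[0,0,0],[0,0,0]],[1,[0,0,0],[0,0,0]]]' | python3 shift.py
python3 - <<'E'
from h import *
im=cv2.cvtColor(cam.grab_frame("wrist"),cv2.COLOR_RGB2GRAY);cv2.imwrite("pics/m2w.png",im)
for v in(195,210,225,250,270,290): print(v,im[v,256:306].tolist())
go([.5089,.0210,.036],1.718);print(proj(cam.camera_params("wrist"),[[.5089,.021,.055]]))
E
```

```text
time: 10.38
tool_pos: [0.5081, 0.0218, 0.0374]
tool_rot: [-0.0, 0.653, 0.758, -0.0]
contact_force: [-0.9, -0.2, 0.5]
gripper_width: 0.996
grasp_force: 0.0
195 [99, 131, 132, 133, 135, 138, 138, 137, 135, 133, 131, 131, 94, 93, 99, 107, 108, 112, 116, 117, 120, 124, 128, 126, 128, 128, 129, 132, 130, 131, 132, 133, 130, 126, 120, 123, 118, 117, 110, 102, 95, 78, 53, 48, 50, 51, 90, 132, 131, 130]
210 [86, 86, 86, 83, 85, 88, 87, 88, 85, 85, 83, 86, 82, 92, 99, 107, 110, 113, 116, 118, 122, 125, 127, 129, 128, 130, 132, 132, 131, 133, 133, 132, 128, 127, 122, 120, 116, 115, 109, 99, 92, 68, 54, 51, 49, 49, 76, 82, 82, 84]
225 [135, 135, 136, 133, 137, 133, 87, 89, 86, 84, 82, 83, 81, 89, 98, 106, 110, 113, 115, 118, 121, 125, 130, 128, 131, 131, 132, 133, 134, 132, 130, 130, 128, 124, 121, 121, 117, 113, 104, 99, 87, 61, 55, 50, 49, 59, 83, 83, 83, 93]
250 [135, 136, 136, 129, 83, 85, 85, 86, 86, 84, 83, 85, 85, 87, 99, 105, 112, 112, 118, 118, 124, 127, 130, 131, 132, 132, 132, 133, 132, 132, 131, 131, 126, 122, 120, 117, 116, 109, 102, 93, 84, 40, 40, 38, 41, 71, 82, 81, 84, 89]
270 [136, 135, 135, 135, 130, 85, 86, 85, 85, 86, 84, 83, 84, 86, 94, 105, 112, 114, 118, 121, 124, 128, 131, 131, 133, 134, 134, 134, 133, 131, 129, 128, 125, 121, 118, 115, 110, 106, 100, 88, 58, 37, 40, 41, 46, 83, 83, 82, 92, 98]
290 [134, 134, 131, 96, 57, 52, 55, 57, 57, 56, 58, 58, 53, 74, 96, 107, 111, 112, 117, 119, 124, 128, 132, 133, 133, 133, 133, 133, 130, 130, 128, 125, 121, 118, 113, 113, 110, 104, 94, 82, 57, 53, 57, 59, 56, 56, 79, 128, 132, 132]
t 10.43 p [0.5081 0.0218 0.0374] head 1.719 d [-0.0009  0.0007  0.0014] rz 0.0014 zax [-1.e-04  0.e+00 -1.e+00]
[[280.96197477 256.60227149]]
```

```bash
echo '[[1,[0,0,-0.03],[0,0,0]],[1,[0,0,-0.03],[0,0,0]],[0,[0,0,0],[0,0,0]],[0,[0,0,0],[0,0,0]],[0,[0,0,0],[0,0,0]]]' | python3 shift.py
echo '[[0,[0,0,0],[0,0,0]],[0,[0,0,0.02],[0,0,0]],[0,[0,0,0.008],[0,0,0]],[0,[0,0,0],[0,0,0]]]' | python3 shift.py
python3 -c "
from h import *
go([.5089,.0210,.063],1.718)"
```

```text
time: 11.05
tool_pos: [0.507, 0.0218, 0.0958]
tool_rot: [-0.001, 0.653, 0.758, -0.001]
contact_force: [-0.7, 0.3, 0.6]
gripper_width: 0.379
grasp_force: 0.0
time: 11.55
tool_pos: [0.5073, 0.0219, 0.0684]
tool_rot: [-0.001, 0.653, 0.758, -0.001]
contact_force: [0.5, -0.4, -0.3]
gripper_width: 0.002
grasp_force: 0.0
t 11.55 p [0.5073 0.0219 0.0684] head 1.719 d [-0.0011  0.0015  0.0054] rz 0.0013 zax [-2.4e-03  3.0e-04 -1.0e+00]
```

```bash
echo '[[0,[0,0.001,0.003],[0,0,0]],[0,[0,0,0.003],[0,0,0]],[0,[0,0,0.002],[0,0,0]],[0,[0,0,0],[0,0,0]],[0,[0,0,0],[0,0,0]]]' | python3 shift.py
python3 -c "
from h import *
go([.5089,.0210,.063],1.718)"
```

```text
time: 12.18
tool_pos: [0.5092, 0.0219, 0.0616]
tool_rot: [0.0, 0.653, 0.758, 0.0]
contact_force: [-0.7, -1.2, 0.5]
gripper_width: -0.004
grasp_force: 0.0
t 12.18 p [0.5092 0.0219 0.0616] head 1.719 d [-0.0008 -0.0005 -0.0014] rz 0.0013 zax [ 2.e-04 -0.e+00 -1.e+00]
```

```bash
echo '[[0,[0,0,0.002],[0,0,0]],[0,[0,0,0.002],[0,0,0]],[0,[0,0,0],[0,0,0]]]' | python3 shift.py
echo '[[0,[0,0,0.002],[0,0,0]],[0,[0,0,0.002],[0,0,0]],[0,[0,0,0],[0,0,0]]]' | python3 shift.py
python3 -c "
from h import *
go([.5089,.0210,.063],1.718)"
```

```text
time: 12.55
tool_pos: [0.5089, 0.0219, 0.0572]
tool_rot: [-0.0, 0.653, 0.758, -0.0]
contact_force: [-0.7, 0.7, -0.6]
gripper_width: 0.003
grasp_force: 0.0
time: 12.92
tool_pos: [0.5089, 0.0219, 0.0532]
tool_rot: [-0.0, 0.653, 0.758, -0.0]
contact_force: [-0.6, -0.4, -0.2]
gripper_width: 0.003
grasp_force: 0.0
t 12.93 p [0.5089 0.0219 0.0532] head 1.719 d [-0.0009 -0.0002 -0.0098] rz 0.0013 zax [-5.e-04  0.e+00 -1.e+00]
```

```bash
echo '[[0,[0,0,0.003],[0,0,0]],[0,[0,0,0.002],[0,0,0]],[0,[0,0,0],[0,0,0]]]' | python3 shift.py
echo '[[0,[0,0,0.003],[0,0,0]],[0,[0,0,0.002],[0,0,0]],[0,[0,0,0],[0,0,0]]]' | python3 shift.py
echo '[[0,[0,0,0.002],[0,0,0]],[0,[0,0,0.002],[0,0,0]],[0,[0,0,0],[0,0,0]]]' | python3 shift.py
```

```text
time: 13.3
tool_pos: [0.5089, 0.0219, 0.0482]
tool_rot: [-0.0, 0.653, 0.758, -0.0]
contact_force: [-0.2, -0.3, 0.4]
gripper_width: 0.002
grasp_force: 0.0
time: 13.68
tool_pos: [0.509, 0.0219, 0.0432]
tool_rot: [-0.0, 0.653, 0.758, -0.0]
contact_force: [-0.3, 0.5, -0.2]
gripper_width: 0.001
grasp_force: 0.0
time: 14.05
tool_pos: [0.5089, 0.0219, 0.0392]
tool_rot: [-0.0, 0.653, 0.758, -0.0]
contact_force: [-0.1, -0.1, 0.2]
gripper_width: -0.0
grasp_force: 0.0
```

```bash
echo '[[0,[0,0,0.001],[0,0,0]],[0,[0,0,0],[0,0,0]],[0,[0,0,0],[0,0,0]]]' | python3 shift.py|sed -n '2p;4p'
echo '[[0,[0,0,0.0015],[0,0,0]],[0,[0,0,0],[0,0,0]],[0,[0,0,0],[0,0,0]]]' | python3 shift.py|sed -n '2p;4p'
python3 - <<'E'
from h import *
im=cv2.cvtColor(cam.grab_frame("wrist"),cv2.COLOR_RGB2GRAY)
for v in(120,150,195,225): print(v,im[v,250:320:2].tolist())
c=cam.camera_params("wrist");s,p,r=T()
print(proj(c,[p,p-[0,0,-.019],p+[0,0,.03]]), r.inv().apply(c["xyz"]-p), (r.inv()*Rq(c["orientation"])).as_matrix().round(3))
E
```

```text
tool_pos: [0.5092, 0.0219, 0.0386]
contact_force: [-0.7, 0.5, -0.1]
tool_pos: [0.5096, 0.0219, 0.038]
contact_force: [-3.0, 0.0, 5.2]
120 [136, 137, 136, 98, 89, 88, 87, 80, 79, 74, 78, 80, 80, 81, 84, 85, 88, 88, 88, 82, 84, 79, 72, 50, 44, 40, 42, 45, 42, 49, 117, 141, 139, 136, 138]
150 [137, 139, 136, 134, 92, 91, 89, 51, 35, 40, 40, 37, 37, 51, 57, 54, 57, 41, 31, 39, 36, 39, 35, 33, 35, 37, 39, 39, 38, 36, 37, 40, 38, 41, 56]
195 [140, 139, 98, 107, 143, 145, 140, 138, 73, 77, 80, 81, 84, 84, 86, 86, 88, 91, 84, 84, 83, 77, 72, 53, 49, 139, 138, 138, 139, 97, 143, 139, 136, 137, 135]
225 [142, 142, 142, 141, 141, 92, 89, 89, 72, 78, 82, 81, 84, 87, 87, 89, 89, 88, 87, 84, 82, 78, 63, 54, 47, 88, 88, 139, 138, 140, 140, 137, 136, 138, 141]
[[279.70795404 243.29132286]
 [279.76892199 256.18366563]
 [279.81104167 265.09033574]] [ 0.0670071  -0.00017852 -0.16666583] [[-0.001 -0.964 -0.267]
 [ 1.    -0.001 -0.   ]
 [-0.    -0.267  0.964]]
```

```bash
python3 - <<'E'
from h import *
S=cam.camera_params("scene");D=cam.camera_params("side")
y=np.array([[np.cos(.147),-np.sin(.147)],[np.sin(.147),np.cos(.147)]])
W=lambda l:np.r_[y@[l[0],l[1]]+[.5089,.0210],l[2]+.055]
for n,l in [("rod",[(0,-.075,0),(0,-.03,0),(0,.03,0),(0,.075,0)]),("rod up20",[(0,-.075,.02),(0,-.03,.02),(0,.03,.02),(0,.075,.02)]),("fork+x tops",[(.012,-.045,.02),(.012,.045,.02)]),("fork-x tops",[(-.012,-.045,.02),(-.012,.045,.02)])]:
    P=np.array([W(q) for q in l]);a=proj(S,P);b=proj(D,P)
    print(n,"scene",((a-[240,140])*3.333+[400,0]).round(0).tolist(),"side",((b-[270,195])*2.857+[0,300]).round(0).tolist())
s,p,r=T();print("tip",((proj(S,p)-[240,140])*3.333+[400,0]),((proj(D,p)-[270,195])*2.857+[0,300]))
m=cv2.imread("pics/m1s.png");g=cv2.imread("pics/scene0.png")
d=cv2.absdiff(m,g).max(2)[160:220,260:356]
E
```

```text
rod scene [[508.0, 127.0], [572.0, 136.0], [658.0, 149.0], [724.0, 159.0]] side [[141.0, 384.0], [145.0, 419.0], [151.0, 471.0], [156.0, 513.0]]
rod up20 scene [[508.0, 109.0], [573.0, 119.0], [661.0, 132.0], [727.0, 142.0]] side [[142.0, 365.0], [146.0, 401.0], [153.0, 452.0], [158.0, 494.0]]
fork+x tops scene [[548.0, 130.0], [680.0, 150.0]] side [[130.0, 389.0], [138.0, 466.0]]
fork-x tops scene [[554.0, 102.0], [685.0, 121.0]] side [[160.0, 389.0], [170.0, 466.0]]
tip [[614.82052306 158.27324622]] [[145.30341433 460.37696235]]
```

Contact comes only at a reported TCP height of 0.0385, with the rod top at 0.063. So the real shut fingertips end about 24 mm behind the nominal TCP, which explains the weak grip. The rod is home. I'll back up, open, and look from beside the clip.

```bash
echo '[[0,[0,0,-0.04],[0,0,0]],[0,[0,0,-0.05],[0,0,0]],[1,[-0.025,0,-0.04],[0,0,0]],[1,[-0.035,0,0],[0,0,0]],[1,[0,0,0],[0,0,0]]]' | python3 shift.py
echo '[[1,[0,0,0],[0,0,0]],[1,[0,0,0],[0,0,0]]]' | python3 shift.py | sed -n 2p
python3 - <<'E'
from h import *
import pickle
go([.5382,-.1768,.2],1.718)
c=cam.camera_params("wrist");w=cam.grab_frame("wrist")[:,:,::-1];s=cam.grab_frame("scene")[:,:,::-1];d=cam.grab_frame("side")[:,:,::-1]
for n,i in zip("wsd",(w,s,d)): cv2.imwrite(f"pics/n{n}.png",i)
pickle.dump(c,open("n.pkl","wb"))
S=cam.camera_params("scene");D=cam.camera_params("side")
y=np.array([[np.cos(.147),-np.sin(.147)],[np.sin(.147),np.cos(.147)]]);ax=np.array([.5382,-.1768])
c1=pickle.load(open("w1.pkl","rb"));c3=pickle.load(open("w3.pkl","rb"))
for n,cc,uv,z in[("w1 top",c1,(376,183),.138),("w3 mid",c3,(227.5,276),.113),("sc top",S,((289+.5)/3+124.5,(35+.5)/3+119.5),.138),("sc mid",S,((291.5+.5)/3+124.5,(60.5)/3+119.5),.113)]:
    q=atz(cc,uv,z)[:2]; l=y.T@(q-ax); print(n,q.round(4),"st rel axis",l.round(4),np.hypot(*l).round(4),np.degrees(np.arctan2(l[1],l[0])).round(1))
o=np.zeros((600,800,3),np.uint8)
o[:,:450]=cv2.resize(w[20:260,190:370],(450,600),interpolation=cv2.INTER_CUBIC)
o[:300,450:]=cv2.resize(s[130:235,190:312],(350,300),interpolation=cv2.INTER_CUBIC)
o[300:,450:]=cv2.resize(s[150:220,280:362],(350,300),interpolation=cv2.INTER_CUBIC)
cv2.imwrite("pics/m3.png",o)
E
```

```text
time: 15.48
tool_pos: [0.5185, -0.039, 0.1678]
tool_rot: [0.001, 0.654, 0.757, 0.0]
contact_force: [-0.3, 0.9, -0.2]
gripper_width: 0.637
grasp_force: 0.0
tool_pos: [0.5175, -0.0366, 0.1663]
t 15.72 p [ 0.5175 -0.0366  0.1663] head 1.72 d [-0.1416 -0.0005 -0.0338] rz 0.0022 zax [-1.3e-03  5.0e-04 -1.0e+00]
w1 top [ 0.4948 -0.1822] st rel axis [-0.0438  0.001 ] 0.0438 178.7
w3 mid [ 0.4975 -0.1809] st rel axis [-0.0409  0.0019] 0.0409 177.4
sc top [ 0.4932 -0.1838] st rel axis [-0.0455 -0.0003] 0.0455 -179.6
sc mid [ 0.4959 -0.1832] st rel axis [-0.0428 -0.0001] 0.0428 -179.8
```

View pics/m3.png

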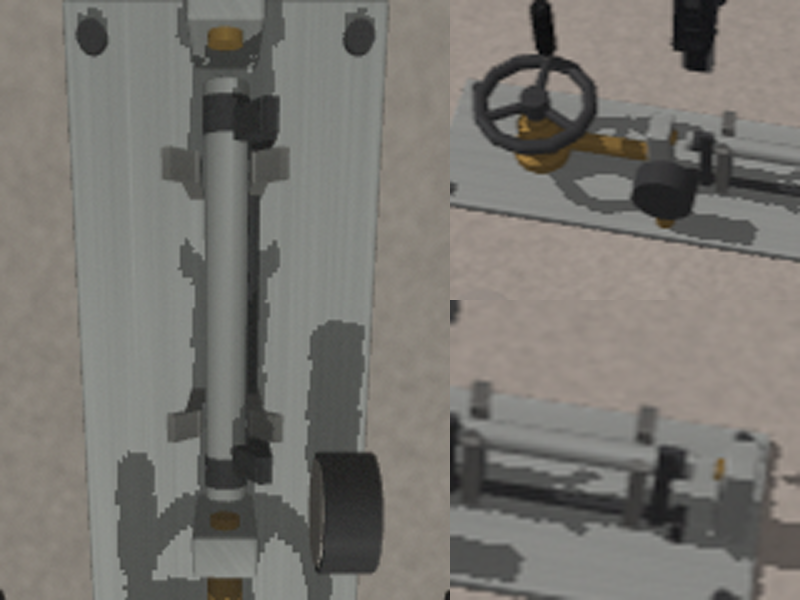

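The montage shows the rod home between the port blocks. Both claws, at (258,115) and (255,462), overhang the rod from +x. The handle is unmoved on the station's -x side of the hub (541,25 in the scene crop). On to the handle.

```bash
echo '[[1,[-0.047,-0.015,0],[0,0,0.002]],[1,[-0.047,-0.015,0],[0,0,0]],[1,[-0.047,-0.015,0],[0,0,0]],[1,[0,0,0.02],[0,0,0]],[1,[0,0,0.03],[0,0,0]]]' | python3 shift.py | sed -n '2p;4p'
echo '[[1,[0,0,0.02],[0,0,0]],[1,[0,0,0.012],[0,0,0]],[1,[0,0,0],[0,0,0]],[1,[0,0,0],[0,0,0]]]' | python3 shift.py | sed -n '2p;4p'
python3 -c "
from h import *
go([.4937,-.1833,.083],1.718)"
```

```text
tool_pos: [0.4948, -0.1835, 0.1168]
contact_force: [-0.1, -0.1, -0.8]
tool_pos: [0.495, -0.1836, 0.0861]
contact_force: [-0.1, 0.3, 0.7]
t 17.0 p [ 0.495  -0.1836  0.0861] head 1.718 d [ 0.0005 -0.0012  0.0031] rz -0.0003 zax [ 1.6e-03 -8.0e-04 -1.0e+00]
```

```bash
echo '[[0,[0,-0.0005,0.003],[0,0,0]],[0,[0,0,0],[0,0,0]],[0,[0,0,0],[0,0,0]],[0,[0,0,0],[0,0,0]],[0,[0,0,0],[0,0,0]]]' | python3 shift.py
python3 -c "
from h import *
go([.4937,-.1833,.083],1.718)"
```

```text
time: 17.62
tool_pos: [0.4939, -0.1836, 0.0824]
tool_rot: [0.0, 0.653, 0.757, 0.0]
contact_force: [0.7, 0.7, 1.7]
gripper_width: 0.188
grasp_force: 58.5
t 17.62 p [ 0.4939 -0.1836  0.0824] head 1.717 d [ 0.0004 -0.0002 -0.0006] rz -0.0007 zax [ 6.e-04 -1.e-04 -1.e+00]
```

Firm grip (width 0.188, 58 N). Crank clockwise: a quarter turn first, which is certainly short of the stop.

```bash
cat > ok.py <<'E'
import sys
from h import *
s,p,r=T(); d=(np.array([[np.cos(.147),np.sin(.147)],[-np.sin(.147),np.cos(.147)]])@(p[:2]-[.5382,-.1768]))
f=np.hypot(*s["contact_force"][:2]); print("t %.2f ang %.1f rad %.4f F %.1f z %.4f w %.3f"%(s["time"],np.degrees(np.arctan2(d[1],d[0])),np.hypot(*d),f,p[2],s["gripper_width"]))
sys.exit(f>12)
E
echo '[[0,[0.0172,0.0034,0],[0,0,0]],[0,[0.0146,0.0098,0],[0,0,0]]]' | python3 shift.py >/dev/null; python3 ok.py && echo '[[0,[0.0098,0.0146,0],[0,0,0]],[0,[0.0034,0.0172,0],[0,0,0]]]' | python3 shift.py; python3 ok.py
```

```text
t 17.88 ang 135.5 rad 0.0455 F 3.5 z 0.0824 w 0.194
t 17.88 ang 135.5 rad 0.0455 F 3.5 z 0.0824 w 0.194False
False
```

```bash
sed -i 's/sys.exit(f>12)/sys.exit(int(f>12))/' ok.py
echo '[[0,[0.0098,0.0146,0],[0,0,0]],[0,[0.0034,0.0172,0],[0,0,0]]]' | python3 shift.py>/dev/null; python3 ok.py &&
echo '[[0,[-0.0009,0.0088,0],[0,0,0]]]' | python3 shift.py>/dev/null && python3 ok.py &&
echo '[[0,[-0.0026,0.0084,0],[0,0,0]]]' | python3 shift.py>/dev/null && python3 ok.py &&
echo '[[0,[-0.0042,0.0078,0],[0,0,0]]]' | python3 shift.py>/dev/null && python3 ok.py &&
echo '[[0,[-0.0056,0.0068,0],[0,0,0]]]' | python3 shift.py>/dev/null && python3 ok.py &&
echo '[[0,[-0.0068,0.0056,0],[0,0,0]]]' | python3 shift.py>/dev/null && python3 ok.py &&
echo '[[0,[-0.0078,0.0042,0],[0,0,0]]]' | python3 shift.py>/dev/null && python3 ok.py &&
echo '[[0,[-0.0084,0.0026,0],[0,0,0]]]' | python3 shift.py>/dev/null && python3 ok.py &&
echo '[[0,[-0.0088,0.0009,0],[0,0,0]]]' | python3 shift.py>/dev/null && python3 ok.py
```

```text
t 18.12 ang 89.2 rad 0.0459 F 4.5 z 0.0824 w 0.191
t 18.25 ang 77.3 rad 0.0458 F 2.5 z 0.0823 w 0.192
t 18.38 ang 66.4 rad 0.0458 F 3.1 z 0.0823 w 0.191
t 18.50 ang 55.1 rad 0.0458 F 3.1 z 0.0824 w 0.189
t 18.62 ang 43.7 rad 0.0457 F 3.8 z 0.0824 w 0.187
t 18.75 ang 32.3 rad 0.0456 F 3.9 z 0.0824 w 0.190
t 18.88 ang 20.8 rad 0.0455 F 3.4 z 0.0823 w 0.194
t 19.00 ang 9.5 rad 0.0454 F 2.1 z 0.0823 w 0.192
t 19.12 ang 0.6 rad 0.0452 F 23.9 z 0.0822 w 0.196
```

Force jumped to 24 N near 0°. I'll hold to see whether the reaction is tangential, as it would be at the stop.

```bash
echo '[[0,[0,0,0],[0,0,0]],[0,[0,0,0],[0,0,0]]]' | python3 shift.py; python3 ok.py
echo '[[0,[-0.002,-0.0001,0],[0,0,0]],[0,[0,0,0],[0,0,0]],[0,[0,0,0],[0,0,0]]]' | python3 shift.py; python3 ok.py
```

```text
time: 19.38
tool_pos: [0.5828, -0.1694, 0.0824]
tool_rot: [-0.001, 0.654, 0.757, 0.001]
contact_force: [1.0, 8.5, 7.7]
gripper_width: 0.189
grasp_force: 59.9
t 19.38 ang 0.9 rad 0.0452 F 8.5 z 0.0824 w 0.189
time: 19.75
tool_pos: [0.5828, -0.1694, 0.0823]
tool_rot: [-0.003, 0.653, 0.757, 0.002]
contact_force: [-0.7, 14.0, 9.1]
gripper_width: 0.189
grasp_force: 60.0
t 19.75 ang 0.9 rad 0.0452 F 14.0 z 0.0823 w 0.189
```

The TCP doesn't yield under more push, and the reaction is tangential. The valve is closed at TCP (0.5828, -0.1694). Now two turns anticlockwise.

```bash

echo '[[0,[0.003,0.0001,0],[0,0,0]],[0,[0.0172,-0.0034,0],[0,0,0]],[0,[0.0146,-0.0098,0],[0,0,0]],[0,[0.0098,-0.0146,0],[0,0,0]],[0,[0.0034,-0.0172,0],[0,0,0]]]' | python3 shift.py>/dev/null; python3 ok.py &&
echo '[[0,[-0.0034,-0.0172,0],[0,0,0]],[0,[-0.0098,-0.0146,0],[0,0,0]],[0,[-0.0146,-0.0098,0],[0,0,0]],[0,[-0.0172,-0.0034,0],[0,0,0]]]' | python3 shift.py>/dev/null && python3 ok.py &&
echo '[[0,[-0.0172,0.0034,0],[0,0,0]],[0,[-0.0146,0.0098,0],[0,0,0]],[0,[-0.0098,0.0146,0],[0,0,0]],[0,[-0.0034,0.0172,0],[0,0,0]]]' | python3 shift.py>/dev/null && python3 ok.py &&
echo '[[0,[0.0034,0.0172,0],[0,0,0]],[0,[0.0098,0.0146,0],[0,0,0]],[0,[0.0146,0.0098,0],[0,0,0]],[0,[0.0172,0.0034,0],[0,0,0]]]' | python3 shift.py>/dev/null && python3 ok.py
```

```text
t 20.38 ang 89.7 rad 0.0458 F 3.5 z 0.0823 w 0.188
t 20.88 ang -179.5 rad 0.0449 F 10.5 z 0.0823 w 0.192
t 21.38 ang -90.6 rad 0.0444 F 11.3 z 0.0822 w 0.191
t 21.88 ang -1.8 rad 0.0452 F 3.8 z 0.0823 w 0.193
```

```bash

echo '[[0,[0.0172,-0.0034,0],[0,0,0]],[0,[0.0146,-0.0098,0],[0,0,0]],[0,[0.0098,-0.0146,0],[0,0,0]],[0,[0.0034,-0.0172,0],[0,0,0]]]' | python3 shift.py>/dev/null; python3 ok.py &&
echo '[[0,[-0.0034,-0.0172,0],[0,0,0]],[0,[-0.0098,-0.0146,0],[0,0,0]],[0,[-0.0146,-0.0098,0],[0,0,0]],[0,[-0.0172,-0.0034,0],[0,0,0]]]' | python3 shift.py>/dev/null && python3 ok.py &&
echo '[[0,[-0.0172,0.0034,0],[0,0,0]],[0,[-0.0146,0.0098,0],[0,0,0]],[0,[-0.0098,0.0146,0],[0,0,0]],[0,[-0.0034,0.0172,0],[0,0,0]]]' | python3 shift.py>/dev/null && python3 ok.py &&
echo '[[0,[0.0034,0.0172,0],[0,0,0]],[0,[0.0098,0.0146,0],[0,0,0]],[0,[0.0146,0.0098,0],[0,0,0]],[0,[0.0172,0.0034,0],[0,0,0]]]' | python3 shift.py>/dev/null && python3 ok.py
echo '[[0,[0,0,0],[0,0,0]],[0,[0,0,0],[0,0,0]]]' | python3 shift.py; python3 ok.py
```

```text
t 22.38 ang 90.4 rad 0.0458 F 7.2 z 0.0823 w 0.191
t 22.88 ang 179.0 rad 0.0449 F 10.8 z 0.0823 w 0.191
t 23.38 ang -91.5 rad 0.0443 F 6.0 z 0.0822 w 0.192
t 23.88 ang 0.0 rad 0.0453 F 2.9 z 0.0823 w 0.191
time: 24.12
tool_pos: [0.5826, -0.1684, 0.0823]
tool_rot: [-0.0, 0.653, 0.757, 0.001]
contact_force: [2.5, 2.4, 6.7]
gripper_width: 0.189
grasp_force: 60.3
t 24.12 ang 2.3 rad 0.0452 F 3.4 z 0.0823 w 0.189
```

```bash
echo '[[0,[-0.001,0,0],[0,0,0]],[0,[0,0,0],[0,0,0]],[0,[0,0,0],[0,0,0]],[0,[0,0,0],[0,0,0]]]' | python3 shift.py; python3 ok.py; python3 -c "
from h import *
print(abs(T()[0]['joint_vel']).max())"
```

```text
time: 24.62
tool_pos: [0.5828, -0.1697, 0.0824]
tool_rot: [-0.0, 0.653, 0.757, 0.001]
contact_force: [3.3, 2.0, 6.3]
gripper_width: 0.192
grasp_force: 60.2
t 24.62 ang 0.7 rad 0.0452 F 3.9 z 0.0824 w 0.192
0.0018002806747876767
```

```bash
python3 -c "
from plant import manip, cam, monitor
print(manip.job_done())"
```

```text
the job is handed in; nothing more can be done
None
```

I handed the job in at about 25 s, with no verdict returned: the cartridge sits home under both claws of the shut jaw, the valve was closed on its stop and backed off two full turns (within about 1° by the arm's own reading), and the arm is at rest still gripping the handle.

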